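Drag a bed plate out of a deep parts slot with a rubber-footed picker

TASK

A smooth steel bed plate has slid to the back of the deep, narrow parts slot. Take the rubber-footed picker from its stand, reach down into the slot, press its foot gently on top of the plate and drag the plate along the uneven slot floor until all of it lies in the open tray in front of the slot, then put the picker back in its stand, upright and fully home. Touch the plate only with the picker, never press on it with more than 14 N, and leave the other things on the bench where they are.

Things in the scene. Friction and masses are not known exactly. Their poses are not given: they have to be found in the camera images.
- bay: fixed parts slot, aluminium, one side clear. Origin: on the bench under the middle of its mouth; x points from the mouth into the slot, z up. Open at top and mouth, closed at the back: inside 170 mm long (x 0 to 170), 40 mm wide; walls 6 mm thick, their top 106 mm above the bench; too deep and narrow for fingers. Floor level with the tray's, except for a ridge
- slot_floor (a point): point on the slot's floor line, 85 mm in from the mouth, 6 mm above the bench. Somewhere between the bay's x = 0 and 110 mm a shallow bent ridge crosses the floor: it rises and falls again at about 0.11 rad, over 70 to 90 mm in all, to a crest 4 to 5 mm high. Where it lies differs each time and is not measured
- tray (a point): middle of the open tray before the mouth, on its floor (bay x = -47 mm, 6 mm above the bench). The tray is as wide as the slot (40 mm), 94 mm long inside, flush with the slot floor, with a rim 6 mm thick whose top is 18 mm above the bench on both sides and at the end
- plate_center (a point): centre of the loose smooth dark steel bed plate, 56 (own x) x 34 x 8 mm, about 0.12 kg. It starts flat at the back of the slot, lengthwise, within 4 mm of the back wall; the foot does not fit behind it. Friction on the metal floor is about 0.35, of the rubber foot on it about 0.9: a press of some 3 to 12 N drags it, less may slip
- picker_handle (a point): centre of the picker's handle, a wooden block 30 x 30 mm, 60 mm tall, sides along x and y, z up. Below it a 12 mm steel rod ends in a round rubber foot (16 mm diameter), lowest point 145 mm below this centre, sprung along the rod: 5 N per mm, 10 mm travel. 0.19 kg. Starts upright in the stand, handle resting on its top. Grip the handle's middle from above with 50 N or more
- stand_top (a point): top centre of the fixed picker stand: grey upright square tube 44 x 44 mm, 120 mm high, on a foot plate 80 x 80 mm, with a square hole 20 x 20 mm down to 4 mm above the bench. With the picker fully home its handle's underside rests on this top, the handle's centre 30 mm above this point
- oil: clear oil bottle, 44 mm in diameter, 110 mm high; a bystander, leave it where it is. Origin at the middle of its underside
- bobbin: small steel bobbin, 24 mm in diameter, 13 mm high; a bystander, leave it where it is. Origin at the middle of its underside
- driver: black-handled screwdriver lying on the bench; a bystander, leave it where it is. Origin at the middle of its underside
- partsbin: grey divided parts bin, 100 x 80 x 40 mm; a bystander, leave it where it is. Origin at the middle of its underside
Not all that is in view belongs to the job. There is more than one size of the part that bears plate_center; the job needs the larger.

How it is judged:
On the way, in this order (a step that is already met when the one before it is completed fails the run):
1. the picker is lifted clear of its stand (z of picker_handle in the frame of stand_top above 0.1 m), for 0.1 s.
2. the picker's foot is on the plate inside the slot (contact force between picker and plate above 0.5 N and x of plate_center in the frame of bay above 0.05 m), for 0.1 s.
3. the whole plate has come out of the slot onto the open tray (x of plate_center in the frame of bay between -0.072 and -0.025 m and y of plate_center in the frame of bay between -0.012 and 0.012 m and z of plate_center in the frame of bay between 0.004 and 0.016 m and angle between plate_center's own z axis and vertical below 0.1 rad), for 0.2 s.
4. the picker is back in its stand (horizontal distance between picker_handle and stand_top below 0.008 m and z of picker_handle in the frame of stand_top between 0.022 and 0.036 m and angle between picker_handle's own z axis and vertical below 0.08 rad), for 0.2 s.
At the end, for the whole second after the job is handed in: plate still and flat on the tray floor, wholly in front of the slot (centre 25 to 72 mm before the mouth, within 12 mm of the centre line); picker at rest in its stand, upright within 0.08 rad, handle centre within 8 mm of the stand's axis and 22 to 36 mm above its top (all of step 3 and all of step 4 and linear speed of each of plate, picker below 0.02 m/s); the robot touches nothing.
It fails at once if the plate is pressed or pushed by the picker with more than 14 N (contact force between picker and plate above 14 N).
It fails at once if the gripper touches the plate (contact force between any of the fingers, the arm and plate above 0.3 N).
It fails at once if a bystander is moved by more than 15 mm (distance of any of oil, bobbin, driver, partsbin from where it was at the start of the episode above 0.015 m).
It also fails if it takes over 72 s, if anything falls off the work surface, if the arm or the gripper's body presses on something with over 40 N, if the wrist force passes 120 N, or if a joint passes its speed limit or range.

ROBOT

A 6-joint arm with a two-finger parallel gripper is mounted at the origin on the work surface. World frame = base frame: x ahead of the robot, y to its left, z up, the work surface at z = 0. Lengths are in m, angles in rad, forces in N, time in s.
With the tool pointing down it reaches from about 0.3 to 0.775 m from the base axis. Payload 14.6 kg.
Tool frame: the origin (TCP) lies between the finger pads; the fingertips stand ctrl.tip_reach ahead of it and the grasp point (between the pads) lies 2 mm behind it (ctrl.tip_reach is the distance from the TCP to the fingertips, in m); z points along the fingers, y is the direction in which the jaws open and shut (so a half turn about z gives the same grasp; the last joint's range is limited). The gripper opens to 94 mm and grips with 3 to 60 N. Pads are 16 mm wide; open, the fingers measure 119 mm over their backs; the gripper's body (75 mm by 177 mm) begins 78 mm behind the grasp point.
Start: joints at [-1.243, 0.3, 1.521, -0, 1.321, -0.067], TCP at [0.212, -0.508, 0.183] pointing down, gripper open.
Joint ranges: [-3.03, 3.03], [-0.79, 2.21], [0.23, 2.52], [-1.04, 4.18], [0, 3.07], [-2.55, 2.55]. Speed limits (rad/s): [2.22, 2.22, 2.57, 3.14, 3.14, 3.14].

INTERFACE

Orientations are given as [roll, pitch, yaw] about the fixed x, y, z axes, in that order (R = Rz(yaw) Ry(pitch) Rx(roll)).
In Python, from station import ctrl gives the robot as it stands. The module is installed in compiled form; this text tells all that it offers.
- The arm moves only by the tool move_arm, never from a script. Its argument "commands" is a list of rows, each a list of 4 numbers: the shift along the tool's x, y, z in m, then the turn about the tool's z in degrees. In form: [[dx, dy, dz, roll], ...]. A call has 1 to 10 rows; each row is the pose to reach, as a shift and turn from the pose measured when the call began, along the tool's axes at that moment; what a row does not reach only later rows make up. A row lasts 1/8 s, in which the tool goes at most 62.5 mm and 10.7 degrees, less where a joint would pass 70% of its speed; a pose out of reach is approached as far as the arm can. A call with a gripper value outside its range is refused whole. "jaw" is the opening, from -1 (shut) to 1 (fully open), set as the call begins (left out, the last holds). The fingers move at their own pace and stop on an object; "grip_force" is the grip in N (left out, the last holds). Time passes only in rows, so rows that repeat a pose let the fingers close. It gives the time, the measured TCP pose, the force and the opening at its end, in the units of the state.
- ctrl.get_obs(): the state, without advancing time (a new reading comes with each control period).
- ctrl.camera(name): name is "scene" or "top" or "wrist"; returns a dict with "pixels" (384x512x3 uint8, red, green, blue), "fx", "fy", "cx", "cy" (pixels), "D" ([k1, k2, p1, p2, k3] as OpenCV has them; the pictures are not rectified), "position" and "orientation" of the camera in the world; the wrist camera has in their place "tool_from_camera" (4x4, takes a point from camera to tool coordinates, whose origin is the TCP and whose axes are the flange's). Camera axes: x right, y down, z forward; pixel columns grow to the right and rows downward; lengths in m; the calibration is good to about 2 mm. A picture is of the moment at which its call begins: read the wrist's pose just before it. There is no depth.
- ctrl.hand_in(): hands the job in, once; it reports no verdict.
The state is a dict: "time_s": time; "qpos": joint angles; "joint_vel": joint speeds; "tau": joint torques, N m; "ee_pos": TCP position; "eef_rot": TCP orientation; "force": force on the tool from outside, world axes, zero at the start; "moment": the same for the moment, N m; "grip_width": finger opening in m.
Only numpy, scipy, OpenCV 4.12 (cv2) and the standard library are available. Lean on these libraries where they do the work, as an engineer would, in place of code of your own. Each camera call takes 0.05 s, during which the arm holds its last target. There are 200 camera calls.

## Working session

There is one attempt and no reset: what is moved stays moved. The work goes in short steps, Python scripts to look and compute and a tool call to move; the robot and the scene stay as the last step left them, time stands still between calls to the robot, and variables do not carry over. Pictures are saved under pics/ and viewed, on a budget of 10 in all, crops included, one or two more only if the job needs it, and the job is handed in when it is done.

Besides the shell and the picture viewer there is one more tool, called by a JSON object that holds its "method" and its "body". move_arm: Moves the arm, as the interface text tells. Its arguments: {"type":"object","properties":{"commands":{"type":"array"},"jaw":{"type":"number"},"grip_force":{"type":"number"}},"required":["commands"]}

```bash
mkdir -p pics; cat > h.py <<'E'
import numpy as np, cv2
from station import ctrl
from scipy.spatial.transform import Rotation as R
def save(name,fn):
    o=ctrl.get_obs(); c=ctrl.camera(name)
    cv2.imwrite(fn,c["pixels"][:,:,::-1])
    if name=="wrist":
        T=np.eye(4);T[:3,:3]=R.from_euler("xyz",o["eef_rot"]).as_matrix();T[:3,3]=o["ee_pos"]
        T=T@np.array(c["tool_from_camera"])
    else:
        T=np.eye(4);q=np.array(c["orientation"],float);T[:3,3]=c["position"]
        T[:3,:3]=q if q.shape==(3,3) else R.from_euler("xyz",q).as_matrix()
    K=np.array([[c["fx"],0,c["cx"]],[0,c["fy"],c["cy"]],[0,0,1]])
    np.savez(fn+".npz",T=T,K=K,D=np.array(c["D"],float))
def ray(fn,uv):
    d=np.load(fn+".npz");p=cv2.undistortPoints(np.array([[uv]],float),d["K"],d["D"])[0,0]
    v=d["T"][:3,:3]@np.array([p[0],p[1],1]);return d["T"][:3,3],v/np.linalg.norm(v)
def onz(fn,uv,z):
    o,v=ray(fn,uv);return o+v*(z-o[2])/v[2]
def proj(fn,P):
    d=np.load(fn+".npz");Ti=np.linalg.inv(d["T"])
    return cv2.projectPoints(np.array(P,float).reshape(-1,3),cv2.Rodrigues(Ti[:3,:3])[0],Ti[:3,3],d["K"],d["D"])[0][:,0]
def tri(*prs):
    A=0;b=0
    for fn,uv in prs:
        o,v=ray(fn,uv);M=np.eye(3)-np.outer(v,v);A=A+M;b=b+M@o
    x=np.linalg.solve(A,b);return x
E
python3 - <<'E'
from h import *
c=ctrl.camera("top");print(c["orientation"],c["position"],c["D"],c["fx"],ctrl.tip_reach)
save("top","pics/top.png");save("scene","pics/scene.png")
print(ctrl.get_obs())
E
```

```text
[-3.06657361e+00 -1.77899378e-03 -1.57449054e+00] [0.49280631 0.02435775 1.06629863] [-0.16407447  0.          0.          0.          0.        ] 430.7662186262391 0.017
{'time_s': 0.15, 'qpos': array([-1.24264011e+00,  3.00379731e-01,  1.52142084e+00,  4.32497689e-06,
        1.32068384e+00, -6.65868370e-02]), 'joint_vel': array([-5.10187290e-04, -1.59873462e-03, -1.90152551e-03,  5.94953462e-05,
        3.81223874e-04,  2.17814298e-04]), 'tau': array([ 1.13218011e-03, -5.31956506e+01, -3.52819741e+01,  7.08827795e-02,
        2.36618682e-02, -6.61140484e-05]), 'ee_pos': array([ 0.21145135, -0.50750114,  0.18240424]), 'eef_rot': array([-3.14070315e+00, -6.35155840e-05,  3.94741955e-01]), 'force': array([ 0.23611306, -0.47682713,  0.43924011]), 'moment': array([-0.014152  , -0.00453779,  0.01436495]), 'grip_width': 0.09394865588367517}
```

View pics/top.png

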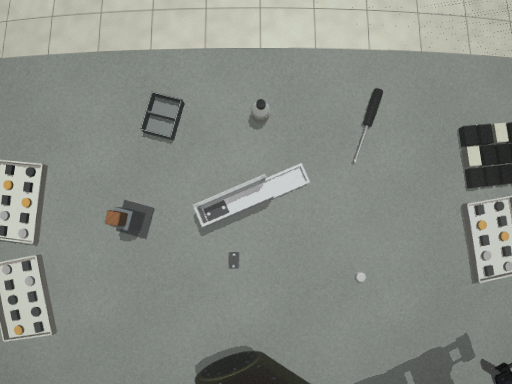

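View pics/scene.png

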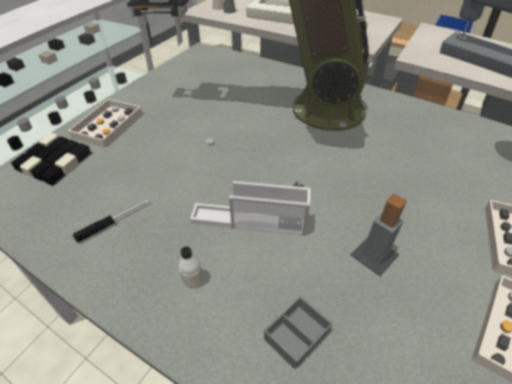

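The top view shows the picker handle near (117,218), with the bay running from its back near (203,215) to the tray end near (305,172). The large plate is in the back of the slot at about (215,210), and the decoy is at (234,260). The scene view shows the stand at (390,225) and the bay between (195,215) and (308,210). I'll enlarge both views next.

```bash
python3 - <<'E'
from h import *
a=cv2.imread("pics/top.png");b=cv2.imread("pics/scene.png")
A=cv2.resize(a[155:240,95:320],None,fx=3.5,fy=3.5,interpolation=cv2.INTER_CUBIC)
B=cv2.resize(b[170:280,185:410],None,fx=2.7,fy=2.7,interpolation=cv2.INTER_CUBIC)
W=max(A.shape[1],B.shape[1])
pad=lambda i:cv2.copyMakeBorder(i,0,0,0,W-i.shape[1],cv2.BORDER_CONSTANT)
cv2.imwrite("pics/c1.png",np.vstack([pad(A),pad(B)]))
cs=[]
for f,im in (("top",a),("scene",b)):
    h=cv2.cvtColor(im,cv2.COLOR_BGR2HSV);m=cv2.inRange(h,(5,110,60),(20,255,255))
    n,l,s,c=cv2.connectedComponentsWithStats(m)
    for i in range(1,n):
        if s[i,4]>60:print(f,s[i],c[i])
E
```

```text
top [  4 181   9   8  63] [  7.82539683 184.44444444]
top [ 22 198   9   9  65] [ 26.         202.18461538]
top [106 211  15  15 170] [112.56470588 217.48235294]
scene [415  78  36  26 334] [435.06586826  90.58083832]
scene [382 195  23  30 338] [393.1183432  208.33136095]
scene [502 321  10  11  94] [506.73404255 325.94680851]
```

View pics/c1.png

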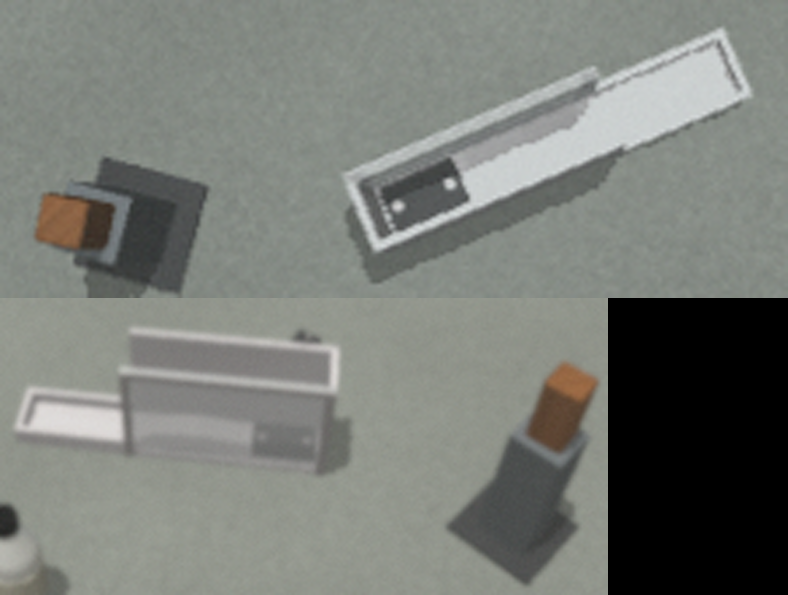

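The crops show clear corners on the bay, the tray end and the handle's top face. I'll cast rays through them.

```bash
python3 - <<'E'
from h import *
T="pics/top.png";S="pics/scene.png"
t=lambda x,y:(T,(95+(x-1.2)/3.5,155+(y-1.2)/3.5)); s=lambda x,y:(S,(185+(x-.8)/2.7,170+(y-298-.8)/2.7))
np.set_printoptions(precision=4,suppress=True)
print("handle top",tri(t(61,221),s(571,380)))
hc=[onz(*t(*p),.18) for p in((41,193),(36,242),(80,248),(87,199))];print("hc",np.array(hc))
fp=[onz(*t(*p),.004) for p in((103,157),(208,186),(181,293))];print("foot",np.array(fp),(fp[0]+fp[2])/2)
print("backA tri(x+)",tri(t(346,175),s(338,388)),"backB",tri(t(376,250),s(338,347)))
bA=onz(*t(346,175),.106);bB=onz(*t(376,250),.106);mA=onz(*t(597,68),.106)
tA=onz(*t(723,29),.018);tB=onz(*t(751,96),.018)
print(bA,bB,mA,tA,tB)
bm=(bA+bB)/2;tm=(tA+tB)/2;d=(bm-tm)[:2];print("len(.276)",np.hypot(*d),"yaw",np.arctan2(d[1],d[0]))
u=d/np.hypot(*d);print("mouth from back",bm[:2]-.176*u,"from tray",tm[:2]+.1*u,"u",u)
w=lambda a,b:np.hypot(*(a-b)[:2]);print("widths(.052)",w(bA,bB),w(tA,tB), "wall", w(bA,mA))
pl=[onz(*t(*p),.014) for p in((378,188),(454,158),(469,196),(392,230))];print("plate",np.array(pl),np.mean(pl,0))
E
```

```text
handle top [0.5056 0.3202 0.1782]
hc [[0.5224 0.332  0.18  ]
 [0.493  0.3347 0.18  ]
 [0.4896 0.3073 0.18  ]
 [0.5188 0.3034 0.18  ]]
foot [[0.5541 0.3474 0.004 ]
 [0.5333 0.2704 0.004 ]
 [0.4573 0.2893 0.004 ]] [0.5057 0.3184 0.004 ]
backA tri(x+) [0.5352 0.1591 0.1095] backB [0.4879 0.1393 0.105 ]
[0.5363 0.1574 0.106 ] [0.4885 0.138  0.106 ] [ 0.6045 -0.0034  0.106 ] [ 0.6421 -0.0947  0.018 ] [ 0.5947 -0.1138  0.018 ]
len(.276) 0.2733161748178027 yaw 1.9689854746962614
mouth from back [ 0.5806 -0.0146] from tray [ 0.5796 -0.0121] u [-0.3877  0.9218]
widths(.052) 0.05166082781362984 0.05106066385779986 wall 0.17462176033902274
plate [[0.5314 0.1476 0.014 ]
 [0.5522 0.0943 0.014 ]
 [0.5256 0.0838 0.014 ]
 [0.502  0.1376 0.014 ]] [0.5278 0.1158 0.014 ]
```

```bash
cat >> h.py <<'E'
def cmd(p,yaw_deg=None):
    o=ctrl.get_obs();M=R.from_euler("xyz",o["eef_rot"]).as_matrix()
    y0=np.degrees(np.arctan2(M[1,0],M[0,0]));d=M.T@(np.array(p)-o["ee_pos"])
    t=0 if yaw_deg is None else (y0-yaw_deg+180)%360-180
    print("t",round(o["time_s"],2),"tcp",np.round(o["ee_pos"],4),"yaw",round(y0,2),"F",np.round(o["force"],2),"w",round(o["grip_width"],4))
    print("cmd",np.round(d,4),round(t,2))
E
python3 -c "
from h import *
cmd([.506,.32,.34],-6)
print(ctrl.camera('wrist')['tool_from_camera'])"
```

```text
t 0.15 tcp [ 0.2115 -0.5075  0.1824] yaw 22.62 F [ 0.24 -0.48  0.44] w 0.0939
cmd [ 0.5901 -0.6507 -0.157 ] 28.62
[[ 8.46985979e-04 -9.61184936e-01 -2.75903610e-01  8.16212137e-02]
 [ 9.99999598e-01  7.32571321e-04  5.17750095e-04  5.82671940e-04]
 [-2.95534520e-04 -2.75903938e-01  9.61185169e-01 -2.01457498e-01]
 [ 0.00000000e+00  0.00000000e+00  0.00000000e+00  1.00000000e+00]]
```

{"method": "move_arm", "body": {"commands": [[0, 0, -0.157, 0], [0.59, -0.65, -0.157, 28.6], [0.59, -0.65, -0.157, 28.6], [0.59, -0.65, -0.157, 28.6], [0.59, -0.65, -0.157, 28.6], [0.59, -0.65, -0.157, 28.6], [0.59, -0.65, -0.157, 28.6], [0.59, -0.65, -0.157, 28.6], [0.59, -0.65, -0.157, 28.6], [0.59, -0.65, -0.157, 28.6]], "jaw": 1, "grip_force": 60}}

```text
time_s: 1.45
ee_pos: [0.3991, 0.0204, 0.306]
eef_rot: [-3.141, -0.0, -0.104]
force: [1.6, -1.1, 0.0]
grip_width: 0.094
```

```bash
python3 -c "
from h import *
cmd([.506,.32,.34],-6)"
```

```text
t 1.45 tcp [0.3991 0.0204 0.306 ] yaw -5.98 F [ 1.64 -1.09  0.04] w 0.094
cmd [ 0.0751 -0.3091 -0.0338] 0.02
```

```bash
python3 -c "
from h import *
save('wrist','pics/w0.png')"
```

{"method": "move_arm", "body": {"commands": [[0.075, -0.309, -0.034, 0], [0.075, -0.309, -0.034, 0], [0.075, -0.309, -0.034, 0], [0.075, -0.309, -0.034, 0], [0.075, -0.309, -0.034, 0], [0.075, -0.309, -0.034, 0], [0.075, -0.309, -0.034, 0], [0.075, -0.309, -0.034, 0], [0.075, -0.309, -0.034, 0]]}}

```text
time_s: 2.62
ee_pos: [0.5056, 0.3252, 0.3417]
eef_rot: [-3.139, -0.001, -0.1]
force: [-0.5, -0.1, 0.7]
grip_width: 0.0939
```

```bash
python3 -c "
from h import *
save('wrist','pics/w1.png')
a=cv2.imread('pics/w0.png');b=cv2.imread('pics/w1.png')
cv2.imwrite('pics/w01.png',cv2.resize(np.vstack([a,b]),None,fx=.78,fy=.78,interpolation=cv2.INTER_AREA))
cmd([.506,.32,.148],-6)"
```

```text
t 2.67 tcp [0.5056 0.3253 0.3417] yaw -5.74 F [-0.09 -0.32 -0.05] w 0.0941
cmd [0.0007 0.0058 0.1937] 0.26
```

View pics/w01.png

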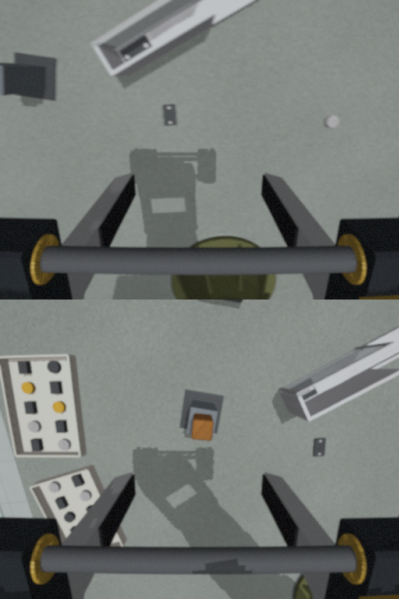

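In w1 the handle is between the fingers at about full-resolution (259,162), with its top face brightest. I'll measure that face now.

```bash
python3 - <<'E'
from h import *
im=cv2.imread("pics/w1.png");h=cv2.cvtColor(im,cv2.COLOR_BGR2HSV)
m=cv2.inRange(h,(3,90,40),(22,255,255));n,l,s,c=cv2.connectedComponentsWithStats(m)
i=min((i for i in range(1,n) if s[i,4]>200),key=lambda i:abs(c[i,0]-259)+abs(c[i,1]-160));print(s[i],c[i])
v=h[...,2]; vv=v[l==i]; th,_=cv2.threshold(vv,0,255,cv2.THRESH_OTSU);print("otsu",th,np.percentile(vv,[5,25,50,75,95]))
mm=((l==i)&(v>th)).astype(np.uint8);mm=cv2.morphologyEx(mm,cv2.MORPH_OPEN,np.ones((3,3)))
k=max(cv2.findContours(mm,0,2)[0],key=cv2.contourArea);P=np.array([onz("pics/w1.png",p[0].astype(float),.18)[:2] for p in k])
r=cv2.minAreaRect((P*1000).astype(np.float32));print("w1 rect mm",r, len(k))
uv=proj("pics/w1.png",[r[0][0]/1000,r[0][1]/1000,.18])[0]
print("tri top/w1",tri(("pics/top.png",(95+59.8/3.5,155+219.8/3.5)),("pics/w1.png",uv)))
crop=cv2.resize(im[90:200,200:320],None,fx=5,fy=5,interpolation=cv2.INTER_CUBIC)
q=cv2.boxPoints(r)/1000;uvs=proj("pics/w1.png",np.c_[q,np.full(4,.18)]);print(uvs)
cv2.polylines(crop,[((uvs-[200,90]+.5)*5).astype(int)],True,(0,255,0),1);cv2.imwrite("pics/w1c.png",crop)
E
```

```text
[246 147  27  34 805] [258.9826087  163.59751553]
otsu 114.0 [ 78. 127. 147. 151. 156.]
w1 rect mm ((507.5376892089844, 319.8202209472656), (28.341833114624023, 28.672222137451172), 78.13806915283203) 24
tri top/w1 [0.50618694 0.3201963  0.17607002]
[[270.16123778 180.70441099]
 [273.31911059 155.43535129]
 [247.49168066 152.65750837]
 [244.85349054 178.03647078]]
```

View pics/w1c.png

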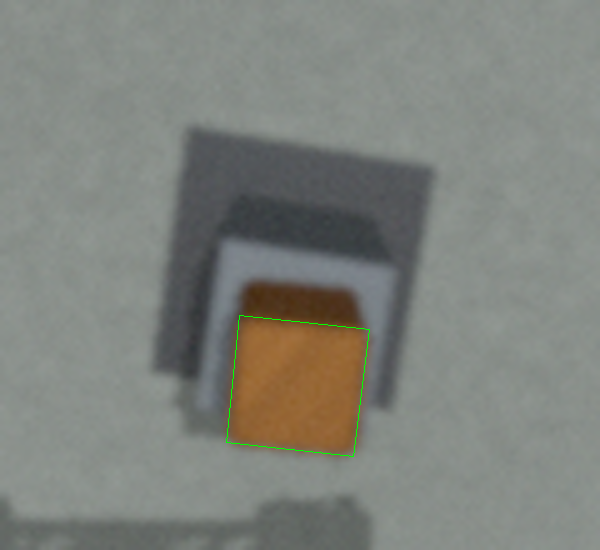

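The rectangle fits the handle's top face: centre about (0.507, 0.320), yaw about -12°. I'll descend and grip.

```bash
python3 -c "
from h import *
cmd([.507,.32,.148],-12)"
```

```text
t 2.67 tcp [0.5056 0.3253 0.3417] yaw -5.74 F [-0.09 -0.32 -0.05] w 0.0941
cmd [0.0017 0.0057 0.1937] 6.26
```

{"method": "move_arm", "body": {"commands": [[0.0017, 0.0055, 0.03, 6.2], [0.0017, 0.0055, 0.08, 6.2], [0.0017, 0.0055, 0.12, 6.2], [0.0017, 0.0055, 0.16, 6.2], [0.0017, 0.0055, 0.18, 6.2], [0.0017, 0.0055, 0.1935, 6.2], [0.0017, 0.0055, 0.1935, 6.2], [0.0017, 0.0055, 0.1935, 6.2]]}}

```text
time_s: 3.68
ee_pos: [0.5075, 0.3203, 0.1494]
eef_rot: [-3.138, -0.002, -0.208]
force: [-1.3, -0.3, 0.5]
grip_width: 0.0939
```

{"method": "move_arm", "body": {"commands": [[0, 0, 0, 0], [0, 0, 0, 0], [0, 0, 0, 0], [0, 0, 0, 0], [0, 0, 0, 0], [0, 0, 0, 0], [0, 0, 0, 0], [0, 0, 0, 0]], "jaw": -1, "grip_force": 60}}

```text
time_s: 4.68
ee_pos: [0.5075, 0.3203, 0.1493]
eef_rot: [-3.138, -0.002, -0.208]
force: [-0.6, -0.5, -0.4]
grip_width: 0.0293
```

```bash
python3 -c "
from h import *
cmd([.507,.32,.308],-12)"
```

```text
t 4.67 tcp [0.5075 0.3203 0.1493] yaw -11.94 F [-0.59 -0.55 -0.45] w 0.0293
cmd [-0.     -0.0002 -0.1587] 0.06
```

{"method": "move_arm", "body": {"commands": [[0, 0, -0.01, 0], [0, 0, -0.03, 0], [0, 0, -0.06, 0], [0, 0, -0.1, 0], [0, 0, -0.14, 0], [0, 0, -0.158, 0], [0, 0, -0.158, 0], [0, 0, -0.158, 0]]}}

```text
time_s: 5.68
ee_pos: [0.5067, 0.3196, 0.3063]
eef_rot: [-3.139, -0.001, -0.208]
force: [-0.3, 0.9, -1.8]
grip_width: 0.0291
```

```bash
python3 -c "
from h import *
cmd([.5265,.1157,.29],22.8)"
```

```text
t 5.67 tcp [0.5067 0.3196 0.3063] yaw -11.94 F [-0.28  0.86 -1.76] w 0.0291
cmd [0.0615 0.1955 0.0157] -34.74
```

{"method": "move_arm", "body": {"commands": [[0.012, 0.04, 0.0, -8], [0.025, 0.08, 0.0, -16], [0.037, 0.12, 0.005, -24], [0.05, 0.16, 0.01, -32], [0.058, 0.185, 0.0157, -34.7], [0.0615, 0.1955, 0.0157, -34.7], [0.0615, 0.1955, 0.0157, -34.7], [0.0615, 0.1955, 0.0157, -34.7], [0.0615, 0.1955, 0.0157, -34.7]]}}

```text
time_s: 6.8
ee_pos: [0.5264, 0.1165, 0.2901]
eef_rot: [-3.14, -0.003, 0.398]
force: [-0.4, 0.6, -2.1]
grip_width: 0.0289
```

```bash
python3 - <<'E'
from h import *
cmd([.5265,.1157,.175],22.8)
save('wrist','pics/w2.png');save('top','pics/t2.png');save('scene','pics/s2.png')
a=cv2.imread('pics/w2.png');b=cv2.imread('pics/t2.png')[150:240,170:320];c=cv2.imread('pics/s2.png')[120:260,185:350]
b=cv2.resize(b,(288,173),interpolation=cv2.INTER_CUBIC);c=cv2.resize(c,(288,244),interpolation=cv2.INTER_CUBIC)
r=np.vstack([b,c]);r=cv2.copyMakeBorder(r,0,417-r.shape[0] if r.shape[0]<417 else 0,0,0,0)
a=cv2.copyMakeBorder(a,0,r.shape[0]-384,0,0,0);cv2.imwrite('pics/m2.png',np.hstack([a,r]))
E
```

```text
t 6.8 tcp [0.5264 0.1165 0.2901] yaw 22.8 F [-0.44  0.56 -2.13] w 0.0289
cmd [-0.0005  0.001   0.1151] -0.0
```

View pics/m2.png

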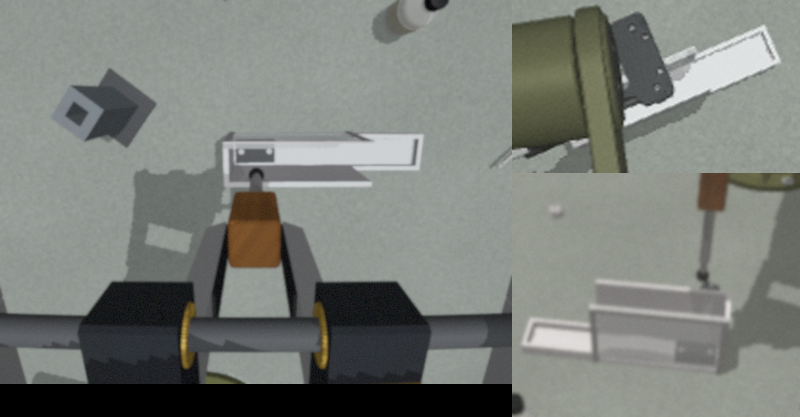

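The wrist view shows the foot at (257,174), the plate spanning columns 235–274 and rows 148–163, the tray's end rim at (423,135)–(423,168), and the empty stand hole at (79,113).

```bash
python3 - <<'E'
from h import *
np.set_printoptions(precision=4,suppress=True)
W="pics/w2.png"
u=np.array([-.3877,.9218]);n=np.array([-u[1],u[0]]);m=np.array([.580,-.0135])
b=lambda P:np.array([(P[:2]-m)@u,(P[:2]-m)@n])
for nm,uv,z in(("plateR",(274,155.5),.014),("plateL",(235,155.5),.014),("holeL",(239,152),.014),("holeR",(269,152),.014),("plate top",(255,148),.014),("plate bot",(255,163),.014),("tray c1",(422,134.5),.018),("tray c2",(424,168),.018),("back c1",(223,141),.106),("back c2",(224,187),.106),("stand hole",(77.5,113.5),.12)):
    P=onz(W,uv,z);print(nm,P,"bay",b(P))
fp=onz(W,(257,175),.15);print("foot",fp,b(fp))
t=np.array([ctrl.get_obs()["ee_pos"]])[0];print("tcp bay",b(t), t, ctrl.get_obs()["force"])
E
```

```text
plateR [0.5324 0.0876 0.014 ] bay [0.1116 0.0047]
plateL [0.5107 0.1391 0.014 ] bay [0.1676 0.0047]
holeL [0.5176 0.1358 0.014 ] bay [ 0.1618 -0.0004]
holeR [0.5343 0.0962 0.014 ] bay [ 0.1188 -0.0004]
plate top [0.5318 0.1169 0.014 ] bay [ 0.1389 -0.0062]
plate bot [0.5117 0.1084 0.014 ] bay [0.1389 0.0156]
tray c1 [ 0.6429 -0.0932  0.018 ] bay [-0.0979 -0.0271]
tray c2 [ 0.6018 -0.1208  0.018 ] bay [-0.1073  0.0215]
back c1 [0.5385 0.1597 0.106 ] bay [ 0.1757 -0.0288]
back c2 [0.4879 0.1385 0.106 ] bay [0.1758 0.0259]
stand hole [0.5073 0.3184 0.12  ] bay [ 0.3341 -0.0617]
foot [0.5264 0.1125 0.15  ] [0.137  0.0006]
tcp bay [ 0.1402 -0.0008] [0.5264 0.1161 0.2901] [ 0.512  -0.1412 -1.6883]
```

{"method": "move_arm", "body": {"commands": [[0, 0, 0.03, 0], [0, 0, 0.06, 0], [0, 0, 0.09, 0], [0, 0, 0.11, 0], [0, 0, 0.12, 0], [0, 0, 0.126, 0], [0, 0, 0.126, 0], [0, 0, 0.126, 0]]}}

```text
time_s: 7.95
ee_pos: [0.5269, 0.1165, 0.1647]
eef_rot: [-3.14, -0.004, 0.398]
force: [-0.4, 0.8, -1.1]
grip_width: 0.0292
```

```bash
python3 -c "
from h import *
cmd([.5264,.1157,.1595],22.8)"
```

```text
t 7.95 tcp [0.5269 0.1165 0.1647] yaw 22.78 F [-0.39  0.8  -1.08] w 0.0292
cmd [-0.0008  0.0005  0.0052] -0.02
```

{"method": "move_arm", "body": {"commands": [[0, 0, 0.002, 0], [0, 0, 0.004, 0], [0, 0, 0.0055, 0], [0, 0, 0.0055, 0], [0, 0, 0.0055, 0]]}}

```text
time_s: 8.57
ee_pos: [0.527, 0.1165, 0.1593]
eef_rot: [-3.14, -0.004, 0.398]
force: [-0.1, -0.4, -1.4]
grip_width: 0.0296
```

{"method": "move_arm", "body": {"commands": [[0, 0, 0.0008, 0], [0, 0, 0.0015, 0], [0, 0, 0.0015, 0], [0, 0, 0.0015, 0]]}}

```text
time_s: 9.07
ee_pos: [0.527, 0.1165, 0.1579]
eef_rot: [-3.14, -0.004, 0.398]
force: [0.2, -0.4, 0.2]
grip_width: 0.0293
```

{"method": "move_arm", "body": {"commands": [[0, 0, 0.0005, 0], [0, 0, 0.001, 0], [0, 0, 0.001, 0], [0, 0, 0.001, 0]]}}

```text
time_s: 9.57
ee_pos: [0.5271, 0.1165, 0.157]
eef_rot: [-3.14, -0.004, 0.398]
force: [-0.2, 0.8, 2.0]
grip_width: 0.0292
```

{"method": "move_arm", "body": {"commands": [[0, 0, 0.0004, 0], [0, 0, 0.0007, 0], [0, 0, 0.0007, 0], [0, 0, 0.0007, 0]]}}

```text
time_s: 10.07
ee_pos: [0.5272, 0.1166, 0.1565]
eef_rot: [-3.14, -0.004, 0.398]
force: [0.5, 0.4, 5.2]
grip_width: 0.0294
```

{"method": "move_arm", "body": {"commands": [[0, 0.002, 0, 0], [-0.0005, 0.004, 0, 0], [-0.001, 0.006, 0, 0], [-0.0015, 0.008, 0, 0], [-0.0015, 0.01, 0, 0], [-0.0015, 0.01, 0, 0]]}}

```text
time_s: 10.82
ee_pos: [0.5297, 0.1066, 0.1564]
eef_rot: [-3.14, -0.004, 0.397]
force: [-1.2, 2.8, 5.8]
grip_width: 0.0291
```

{"method": "move_arm", "body": {"commands": [[0, 0.002, 0, 0], [0, 0.004, 0, 0], [0, 0.006, -0.0001, 0], [0, 0.008, -0.0001, 0], [0, 0.01, -0.0002, 0], [0, 0.012, -0.0002, 0], [0, 0.012, -0.0002, 0]]}}

```text
time_s: 11.7
ee_pos: [0.5344, 0.0956, 0.1568]
eef_rot: [-3.14, -0.005, 0.397]
force: [-2.6, 3.5, 6.1]
grip_width: 0.0293
```

{"method": "move_arm", "body": {"commands": [[0, 0.002, -0.0001, 0], [0, 0.004, -0.0002, 0], [0, 0.006, -0.0003, 0], [0, 0.008, -0.0004, 0], [0, 0.01, -0.0005, 0], [0, 0.01, -0.0005, 0]]}}

```text
time_s: 12.45
ee_pos: [0.5383, 0.0864, 0.1573]
eef_rot: [-3.14, -0.005, 0.397]
force: [-1.9, 3.6, 7.0]
grip_width: 0.0293
```

{"method": "move_arm", "body": {"commands": [[0, 0.002, -0.0003, 0], [0, 0.004, -0.0005, 0], [0, 0.006, -0.0007, 0], [0, 0.008, -0.0008, 0], [0, 0.01, -0.001, 0], [0, 0.01, -0.001, 0]]}}

```text
time_s: 13.2
ee_pos: [0.5421, 0.0771, 0.1583]
eef_rot: [-3.14, -0.004, 0.397]
force: [-1.9, 3.2, 3.8]
grip_width: 0.0289
```

{"method": "move_arm", "body": {"commands": [[0, 0.002, 0, 0], [0, 0.004, 0, 0], [0, 0.006, -0.0001, 0], [0, 0.008, -0.0002, 0], [0, 0.01, -0.0003, 0], [0, 0.01, -0.0003, 0]]}}

```text
time_s: 13.95
ee_pos: [0.546, 0.0678, 0.1586]
eef_rot: [-3.139, -0.004, 0.397]
force: [-2.3, 3.4, 5.5]
grip_width: 0.0292
```

{"method": "move_arm", "body": {"commands": [[0, 0.002, -0.0001, 0], [0, 0.004, -0.0002, 0], [0, 0.006, -0.0003, 0], [0, 0.008, -0.0005, 0], [0, 0.01, -0.0006, 0], [0, 0.01, -0.0006, 0]]}}

```text
time_s: 14.7
ee_pos: [0.5499, 0.0586, 0.1593]
eef_rot: [-3.139, -0.004, 0.397]
force: [-2.6, 3.2, 5.6]
grip_width: 0.0289
```

{"method": "move_arm", "body": {"commands": [[0, 0.002, -0.0001, 0], [0, 0.004, -0.0002, 0], [0, 0.006, -0.0004, 0], [0, 0.008, -0.0006, 0], [0, 0.01, -0.0007, 0], [0, 0.01, -0.0007, 0]]}}

```text
time_s: 15.45
ee_pos: [0.5537, 0.0495, 0.1601]
eef_rot: [-3.139, -0.004, 0.397]
force: [-1.3, 5.4, 6.2]
grip_width: 0.0291
```

```bash
python3 - <<'E'
from h import *
save('wrist','pics/w3.png');save('scene','pics/s3.png')
a=cv2.imread('pics/w3.png')[60:300,120:480];c=cv2.imread('pics/s3.png')[160:250,185:325]
a=cv2.resize(a,None,fx=1.5,fy=1.5,interpolation=cv2.INTER_CUBIC);c=cv2.resize(c,(360,231),interpolation=cv2.INTER_CUBIC)
c=cv2.copyMakeBorder(c,0,0,0,540-360,0);cv2.imwrite('pics/m3.png',np.vstack([a,c]))
E
```

```text
(no output)
```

View pics/m3.png

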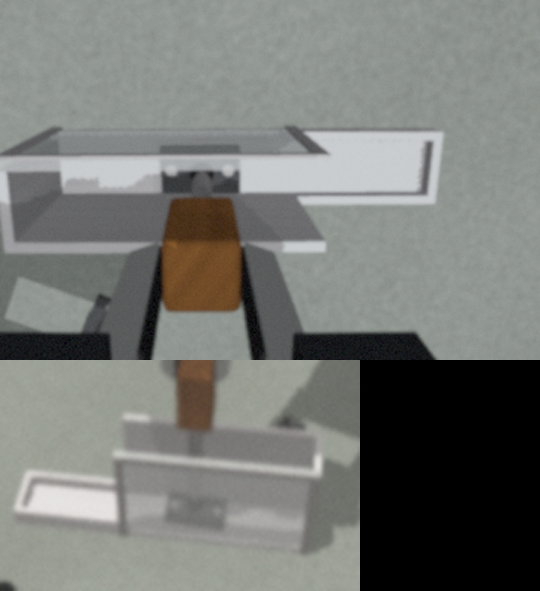

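The plate follows, with the foot centred on it: rod at column 201, plate at 160–240. I'll carry on.

{"method": "move_arm", "body": {"commands": [[0, 0.002, -0.0002, 0], [0, 0.004, -0.0004, 0], [0, 0.006, -0.0005, 0], [0, 0.008, -0.0006, 0], [0, 0.008, -0.0006, 0]]}}

```text
time_s: 16.18
ee_pos: [0.5569, 0.0419, 0.1607]
eef_rot: [-3.139, -0.005, 0.397]
force: [-0.8, 1.4, 5.4]
grip_width: 0.029
```

{"method": "move_arm", "body": {"commands": [[0, 0.002, 0, 0], [0, 0.004, 0, 0], [0, 0.006, 0.0002, 0], [0, 0.006, 0.0002, 0]]}}

```text
time_s: 16.68
ee_pos: [0.5592, 0.0361, 0.1605]
eef_rot: [-3.14, -0.004, 0.397]
force: [-0.5, 2.0, 3.8]
grip_width: 0.0293
```

{"method": "move_arm", "body": {"commands": [[0, 0.002, 0.0003, 0], [0, 0.004, 0.0005, 0], [0, 0.006, 0.0008, 0], [0, 0.008, 0.001, 0], [0, 0.008, 0.001, 0]]}}

```text
time_s: 17.3
ee_pos: [0.5624, 0.0285, 0.1595]
eef_rot: [-3.14, -0.004, 0.397]
force: [-0.3, 2.2, 3.4]
grip_width: 0.0291
```

{"method": "move_arm", "body": {"commands": [[0, 0.002, 0.0005, 0], [0, 0.004, 0.0008, 0], [0, 0.006, 0.001, 0], [0, 0.008, 0.0012, 0], [0, 0.008, 0.0012, 0]]}}

```text
time_s: 17.92
ee_pos: [0.5656, 0.0212, 0.1584]
eef_rot: [-3.139, -0.005, 0.397]
force: [-0.7, 2.1, 7.2]
grip_width: 0.0293
```

{"method": "move_arm", "body": {"commands": [[0, 0.002, 0, 0], [0, 0.004, 0.0001, 0], [0, 0.006, 0.0002, 0], [0, 0.008, 0.0003, 0], [0, 0.008, 0.0003, 0]]}}

```text
time_s: 18.55
ee_pos: [0.5687, 0.0139, 0.1582]
eef_rot: [-3.139, -0.005, 0.397]
force: [-2.1, 2.8, 5.0]
grip_width: 0.0295
```

{"method": "move_arm", "body": {"commands": [[0, 0.002, 0.0001, 0], [0, 0.004, 0.0002, 0], [0, 0.006, 0.0004, 0], [0, 0.008, 0.0005, 0], [0, 0.01, 0.0006, 0], [0, 0.01, 0.0006, 0]]}}

```text
time_s: 19.3
ee_pos: [0.5727, 0.0047, 0.1578]
eef_rot: [-3.139, -0.005, 0.397]
force: [-1.6, 2.4, 5.5]
grip_width: 0.0292
```

{"method": "move_arm", "body": {"commands": [[0, 0.002, 0.0001, 0], [0, 0.004, 0.0002, 0], [0, 0.006, 0.0003, 0], [0, 0.008, 0.0004, 0], [0, 0.01, 0.0005, 0], [0, 0.01, 0.0005, 0]]}}

```text
time_s: 20.05
ee_pos: [0.5765, -0.0045, 0.1572]
eef_rot: [-3.139, -0.005, 0.397]
force: [-1.0, 2.7, 5.6]
grip_width: 0.0296
```

Contact height is now about 0.1586, close to the flat value of 0.158, so I'll take a longer step.

{"method": "move_arm", "body": {"commands": [[0, 0.002, 0.0001, 0], [0, 0.004, 0.0002, 0], [0, 0.006, 0.0003, 0], [0, 0.008, 0.0004, 0], [0, 0.01, 0.0005, 0], [0, 0.012, 0.0005, 0], [0, 0.012, 0.0005, 0]]}}

```text
time_s: 20.92
ee_pos: [0.5812, -0.0156, 0.1567]
eef_rot: [-3.139, -0.005, 0.396]
force: [-1.1, 2.8, 5.1]
grip_width: 0.0293
```

{"method": "move_arm", "body": {"commands": [[0, 0.002, 0, 0], [0, 0.0045, 0, 0], [0, 0.007, 0.0001, 0], [0, 0.0095, 0.0001, 0], [0, 0.012, 0.0001, 0], [0, 0.0145, 0.0001, 0], [0, 0.017, 0.0001, 0], [0, 0.0195, 0.0001, 0], [0, 0.022, 0.0001, 0], [0, 0.022, 0.0001, 0]]}}

```text
time_s: 22.18
ee_pos: [0.5897, -0.0361, 0.1566]
eef_rot: [-3.139, -0.005, 0.396]
force: [-0.7, 2.4, 5.0]
grip_width: 0.0293
```

{"method": "move_arm", "body": {"commands": [[0, 0.002, 0, 0], [0, 0.0045, 0, 0], [0, 0.007, 0, 0], [0, 0.0095, 0, 0], [0, 0.012, 0, 0], [0, 0.0145, 0, 0], [0, 0.017, 0, 0], [0, 0.0195, 0, 0], [0, 0.022, 0, 0], [0, 0.0235, 0, 0]]}}

```text
time_s: 23.42
ee_pos: [0.5989, -0.0579, 0.1565]
eef_rot: [-3.139, -0.005, 0.396]
force: [-1.8, 3.1, 4.8]
grip_width: 0.029
```

```bash
python3 - <<'E'
from h import *
save('wrist','pics/w4.png');save('scene','pics/s4.png')
cmd([.507,.3195,.31],-11.9)
a=cv2.imread('pics/w4.png')[60:300,60:420];c=cv2.imread('pics/s4.png')[160:250,185:325]
a=cv2.resize(a,None,fx=1.5,fy=1.5,interpolation=cv2.INTER_CUBIC);c=cv2.resize(c,(360,231),interpolation=cv2.INTER_CUBIC)
c=cv2.copyMakeBorder(c,0,0,0,540-360,0);cv2.imwrite('pics/m4.png',np.vstack([a,c]))
E
```

```text
t 23.52 tcp [ 0.5989 -0.058   0.1565] yaw 22.7 F [-1.35  2.35  4.94] w 0.0292
cmd [ 0.0617 -0.3841 -0.1521] 34.6
```

View pics/m4.png

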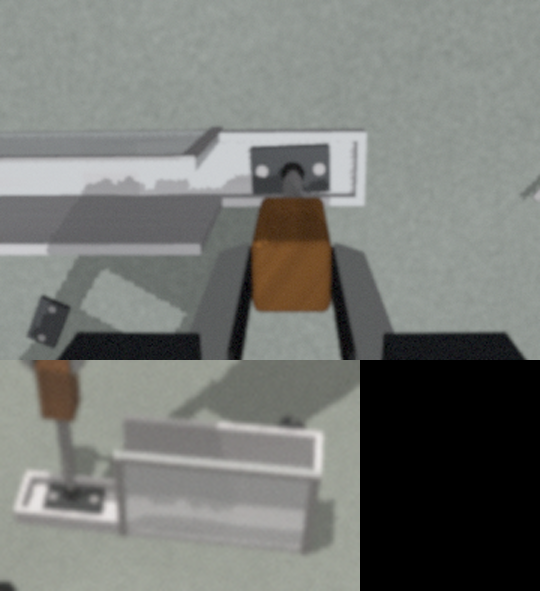

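The plate is wholly in the tray, flat and clear of the mouth: columns 250–330, with the mouth edge at about 220. I'll lift off and go back to the stand.

{"method": "move_arm", "body": {"commands": [[0, 0, -0.005, 0], [0, 0, -0.02, 0], [0, 0, -0.05, 0], [0, 0, -0.09, 0], [0, 0, -0.13, 0], [0, 0, -0.152, 0], [0, 0, -0.152, 0], [0.006, -0.04, -0.152, 4], [0.015, -0.09, -0.152, 12], [0.025, -0.14, -0.152, 20]]}}

```text
time_s: 24.78
ee_pos: [0.5665, 0.0813, 0.3077]
eef_rot: [-3.137, -0.002, 0.042]
force: [0.8, 0.1, -1.5]
grip_width: 0.0289
```

```bash
python3 -c "
from h import *
cmd([.507,.320,.31],-11.9)"
```

```text
t 24.77 tcp [0.5665 0.0813 0.3077] yaw 2.4 F [ 0.78  0.09 -1.54] w 0.0289
cmd [-0.0495 -0.241  -0.0014] 14.3
```

{"method": "move_arm", "body": {"commands": [[-0.01, -0.05, -0.002, 5], [-0.021, -0.1, -0.002, 10], [-0.031, -0.15, -0.002, 14.3], [-0.041, -0.2, -0.002, 14.3], [-0.047, -0.23, -0.002, 14.3], [-0.0495, -0.241, -0.002, 14.3], [-0.0495, -0.241, -0.002, 14.3], [-0.0495, -0.241, -0.002, 14.3], [-0.0495, -0.241, -0.002, 14.3]]}}

```text
time_s: 25.9
ee_pos: [0.5074, 0.319, 0.3107]
eef_rot: [-3.137, -0.001, -0.209]
force: [0.3, -0.3, -2.7]
grip_width: 0.0291
```

```bash
python3 - <<'E'
from h import *
cmd([.507,.3197,.149],-11.9)
save('wrist','pics/w5.png');save('top','pics/t5.png');save('scene','pics/s5.png')
a=cv2.imread('pics/w5.png')[80:320,130:390];b=cv2.imread('pics/s5.png')[90:290,310:460]
a=cv2.resize(a,(520,480),interpolation=cv2.INTER_CUBIC);b=cv2.resize(b,(270,360),interpolation=cv2.INTER_CUBIC)
b=cv2.copyMakeBorder(b,0,120,0,0,0);cv2.imwrite('pics/m5.png',np.hstack([a,b]))
E
```

```text
t 25.9 tcp [0.5074 0.319  0.3107] yaw -11.97 F [ 0.34 -0.3  -2.7 ] w 0.0291
cmd [-0.0007  0.0002  0.1617] -0.07
```

View pics/m5.png

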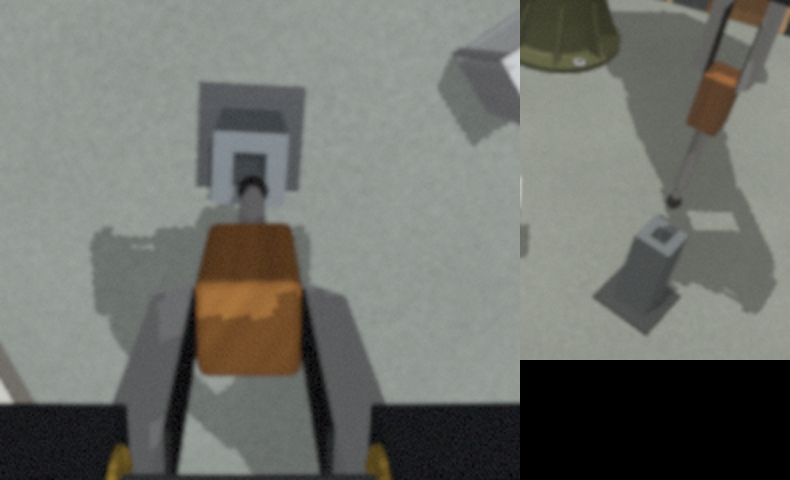

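The foot is at about w5 pixel (256,174) and the stand hole at (255,165). I'll compare them in world coordinates.

```bash
python3 - <<'E'
from h import *
W="pics/w5.png"
print("foot",onz(W,(256,173.5),.171)); 
for q in ((234,152),(267,153)):print("hole far",onz(W,(130+q[0]/2,80+q[1]/2),.12))
for q in ((215,130),(288,132),(210,200),(291,205)):print("top corner",onz(W,(130+q[0]/2,80+q[1]/2),.12))
# same pixel as in slot check at w2 for offset foot vs TCP
d=np.load(W+".npz");o=ctrl.get_obs();print("expected foot px under tcp",proj(W,[*o["ee_pos"][:2],.171]))
E
```

```text
foot [0.50728887 0.31756377 0.171     ]
hole far [0.51831889 0.32602474 0.12      ]
hole far [0.51372951 0.30710517 0.12      ]
top corner [0.53334813 0.33413399 0.12      ]
top corner [0.52340786 0.29260215 0.12      ]
top corner [0.49272346 0.34635164 0.12      ]
top corner [0.47966041 0.29927775 0.12      ]
expected foot px under tcp [[254.2023476  173.96135215]]
```

{"method": "move_arm", "body": {"commands": [[0, -0.0008, 0.015, 0], [0, -0.0008, 0.03, 0], [0, -0.0008, 0.04, 0], [0, -0.0008, 0.048, 0], [0, -0.0008, 0.054, 0], [0, -0.0008, 0.058, 0], [0, -0.0008, 0.058, 0], [0, -0.0008, 0.058, 0]]}}

```text
time_s: 27.05
ee_pos: [0.5076, 0.3206, 0.253]
eef_rot: [-3.137, -0.002, -0.208]
force: [-0.4, 0.1, -0.9]
grip_width: 0.0291
```

{"method": "move_arm", "body": {"commands": [[0, 0.0003, 0.008, 0], [0, 0.0005, 0.016, 0], [0, 0.0007, 0.025, 0], [0, 0.0008, 0.035, 0], [0, 0.0009, 0.045, 0], [0, 0.001, 0.055, 0], [0, 0.001, 0.06, 0], [0, 0.001, 0.06, 0]]}}

```text
time_s: 28.05
ee_pos: [0.5075, 0.3198, 0.1927]
eef_rot: [-3.137, -0.001, -0.208]
force: [-0.3, 0.1, -1.7]
grip_width: 0.0292
```

{"method": "move_arm", "body": {"commands": [[0, 0, 0.01, 0], [0, 0, 0.02, 0], [0, 0, 0.028, 0], [0, 0, 0.035, 0], [0, 0, 0.04, 0], [0, 0, 0.0425, 0], [0, 0, 0.0425, 0], [0, 0, 0.0425, 0]]}}

```text
time_s: 29.05
ee_pos: [0.5077, 0.3201, 0.1505]
eef_rot: [-3.137, -0.002, -0.208]
force: [-0.2, -0.4, -0.3]
grip_width: 0.0291
```

{"method": "move_arm", "body": {"commands": [[0, 0, 0.0007, 0], [0, 0, 0.0013, 0], [0, 0, 0.0013, 0], [0, 0, 0.0013, 0]]}}

```text
time_s: 29.55
ee_pos: [0.5077, 0.3201, 0.1493]
eef_rot: [-3.137, -0.002, -0.208]
force: [-1.0, -0.3, 0.1]
grip_width: 0.0292
```

{"method": "move_arm", "body": {"commands": [[0, 0, 0, 0], [0, 0, 0, 0], [0, 0, 0, 0], [0, 0, 0, 0], [0, 0, 0, 0], [0, 0, 0, 0], [0, 0, 0, 0], [0, 0, 0, 0]], "jaw": 1}}

```text
time_s: 30.55
ee_pos: [0.5077, 0.3201, 0.1493]
eef_rot: [-3.137, -0.002, -0.208]
force: [-0.2, 1.3, -0.3]
grip_width: 0.0936
```

{"method": "move_arm", "body": {"commands": [[0, 0, -0.01, 0], [0, 0, -0.03, 0], [0, 0, -0.06, 0], [0, 0, -0.1, 0], [0, 0, -0.14, 0], [0, 0, -0.18, 0], [0, 0, -0.19, 0], [0, 0, -0.19, 0], [0, 0, -0.19, 0]]}}

```text
time_s: 31.68
ee_pos: [0.5069, 0.3191, 0.3377]
eef_rot: [-3.138, -0.0, -0.208]
force: [1.0, -0.3, -0.2]
grip_width: 0.0935
```

```bash
python3 - <<'E'
from h import *
save('wrist','pics/w6.png');save('top','pics/t6.png');save('scene','pics/s6.png')
cmd([.507,.32,.34])
im=cv2.imread("pics/w6.png");h=cv2.cvtColor(im,cv2.COLOR_BGR2HSV)
m=cv2.inRange(h,(3,90,115),(22,255,255));n,l,s,c=cv2.connectedComponentsWithStats(m)
i=min((i for i in range(1,n) if s[i,4]>200),key=lambda i:abs(c[i,0]-259)+abs(c[i,1]-160))
k=max(cv2.findContours((l==i).astype(np.uint8),0,2)[0],key=cv2.contourArea)
P=np.array([onz("pics/w6.png",p[0].astype(float),.18)[:2] for p in k]);print("handle",cv2.minAreaRect((P*1000).astype(np.float32)))
a=im[60:260,150:400];b=cv2.imread('pics/s6.png')[150:290,180:440];c=cv2.imread('pics/t6.png')[140:240,90:320]
z=lambda i:cv2.resize(i,(390,int(i.shape[0]*390/i.shape[1])),interpolation=cv2.INTER_CUBIC)
r=np.vstack([z(b),z(c)]);a=z(a);H=max(len(r),len(a));p=lambda i:cv2.copyMakeBorder(i,0,H-len(i),0,0,0)
cv2.imwrite('pics/m6.png',np.hstack([p(a),p(r)]))
E
```

```text
t 31.82 tcp [0.5071 0.3191 0.3383] yaw -11.94 F [ 0.03 -0.5  -0.38] w 0.0936
cmd [-0.0002 -0.0008 -0.0017] 0
handle ((508.28668212890625, 319.9276428222656), (27.525287628173828, 27.91733169555664), 78.16063690185547)
```

View pics/m6.png

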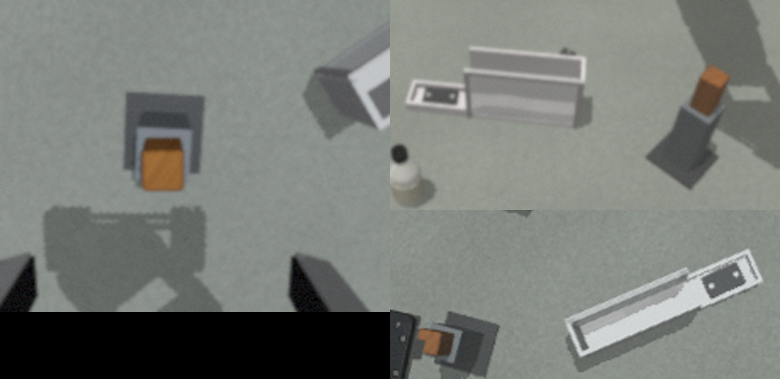

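The picker is seated upright, within 1 mm of its starting pose, and the plate lies flat in the tray.

```bash
python3 - <<'E'
from h import *
P=onz("pics/top.png",(286.4,181.3),.014)[:2]-[.580,-.0135];u=np.array([-.3877,.9218]);print("plate bay",P@u,P@[-u[1],u[0]])
print(ctrl.hand_in())
E
```

```text
plate bay -0.04768669886056862 0.0014205763313617508
the job is handed in; nothing more can be done
None
```

I dragged the plate out of the slot into the open tray, put the picker back in its stand and handed the job in. `hand_in` gives no verdict.

**Drag:** I pressed the foot on the middle of the plate and pulled it over the ridge in short steps, adjusting the height from the measured force. Readings at the end of each step showed 5 to 9 N of press. The force between those readings was not measured, so the 14 N limit is only confirmed at those points.

**Last checks:**
- **Plate:** it lies flat, with its centre at bay x ≈ -48 mm and y ≈ +1 mm, inside the required range.
- **Picker:** it stands upright and fully home in the stand, with the handle within about 1 mm of where it started.
- **Gripper:** it is open and clear of everything.
- **Bystanders:** nothing I did went near them. I did not re-measure their positions at the end.
- **Time:** about 32 s of the 72 s was used.

No check failed or disagreed. The separate position estimates agreed to about 1 to 3 mm.

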